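# Transfer a row of reagent containers to the steel tray in reverse order

### The arm

A 6-joint arm with a two-finger parallel gripper is mounted at the origin on a cart in front of the work surface, level with it; the furniture and walls round the work are solid. World frame = base frame: x ahead of the robot, y to its left, z up, the work surface at z = 0. Lengths are in m, angles in rad, forces in N, time in s.
With the tool pointing down it reaches from about 0.25 to 0.775 m from the base axis. Payload 4 kg.
Tool frame: the origin (TCP) lies on the centre line of the jaws, within the pads' length; the fingertips stand ahead of it and the grasp point (between the pads) lies 2 mm behind it (bot.tcp_to_tips is the z of the fingertips in the tool frame, in m); z points along the fingers, y is the line along which they close (so a half turn about z gives the same grasp; the last joint's range is limited). The gripper opens to 85 mm and grips with 20 to 120 N. Pads are 22 mm wide; open, the fingers measure 114 mm over their backs; the gripper's body (76 mm by 85 mm) begins 54 mm behind the grasp point. The pads swing forward as they close: fully open they stand 13 mm farther back than shut.
Start: joints at [1.167, 0.087, 1.371, -0, 1.684, -0.103], TCP at [0.163, 0.525, 0.248] pointing down, gripper open.
Joint ranges: [-3.1, 3.1], [-0.76, 2.03], [0.27, 2.55], [-1.08, 4.22], [0.17, 2.65], [-2.57, 2.57]. Speed limits (rad/s): [2.79, 2.79, 3.14, 3.14, 3.14, 3.14].

### API

Orientations are given as a unit quaternion [w, x, y, z].
In Python, from rig import bot gives the robot as it stands. The module is installed in compiled form; this text tells all that it offers.
- The arm moves only by the tool apply_moves, never from a script. Its argument "series" is a list of rows, each a list of 3 entries, a list of its own where there are three numbers: the shift along the tool's x, y, z in mm, then the turn about the tool's z in rad, then the closure, from 0 (fully open) to 1 (shut). A call has 1 to 5 rows; each row is the pose to reach, as a shift and turn from the pose commanded when the call began, along the tool's axes at that moment; what a row does not reach only later rows make up. A row lasts 1/10 s, in which the tool goes at most 50 mm and 8.59 degrees, less where a joint would pass 70% of its speed; a pose out of reach is approached as far as the arm can. A call with a gripper value outside its range is refused whole. The fingers move at their own pace and stop on an object; "newtons" is the grip in N (left out, the last holds). Time passes only in rows, so rows that repeat a pose let the fingers close. It gives the time, the measured TCP pose, the force, the opening and the grip force at its end, in the units of the state.
- bot.sense(): the state, without advancing time (a new reading comes with each control period).
- bot.snapshot(name): name is "side" or "top" or "wrist"; returns the picture (384x512x3 uint8, red, green, blue); there is no depth.
- bot.camera_params(name): a dict with "K" (3x3 intrinsics, pixels), "world_from_camera" (4x4, takes a point from camera to world coordinates). Camera axes: x right, y down, z forward; pixel columns grow to the right and rows downward; lengths in m; the calibration is good to about 2 mm. The wrist camera is an equidistant fisheye: a pixel r from the principal point sees the ray r / f radians off the axis. A picture is of the moment at which its call begins: read the wrist's pose just before it. camera_params takes no time and is no camera call; for the wrist camera it gives the pose at the moment of the call.
- bot.close_job(): hands the job in; it is judged then, once.
Trained networks look in the newest picture that a camera, given by its name, has taken for a name from the list of things; names that differ only in an ending like _2 or _b are one class to them, and where a whole thing is asked for, a point or a joint stands for the part that bears it (a point fixed in the world has none). Each returns a list of dicts, best first, with "confidence" (0 to 1); they miss things now and then, are a little off and sometimes report something else, mostly with a low value. They report only what shows in the picture. A call takes as long as a camera call.
- bot.search_frame(camera, target): "extent" ([left, top, right, bottom] in pixels, round what is visible of it).
- bot.trace(camera, target): "mask" (384x512 bool, what is visible of it) and "extent" ([left, top, right, bottom] in pixels, round what is visible of it).
- bot.landmark_of(camera, target): "pixel" ([column, row] in pixels: a listed point, or the origin of a listed thing).
The state is a dict: "t": time; "q": joint angles; "dq": joint speeds; "effort": joint torques, N m; "position": TCP position; "ee_rot": TCP orientation; "contact_force": force on the tool from outside, world axes, zero at the start; "ft_torque": the same for the moment, N m; "finger_gap": opening from 0.0 (shut) to 1.0 (fully open); "finger_force": force on a finger pad.
Only numpy, scipy, OpenCV 4.12 (cv2) and the standard library are available. Lean on these libraries where they do the work, as an engineer would, in place of code of your own. Each camera call takes 0.05 s, during which the arm holds its last target. There are 200 camera calls.

### The job

Move the four containers from the white tray into the grey steel tray so that their row is reversed: the one that stands nearest the white tray's handle goes into the compartment farthest from the grey tray's handle, and so on, until the one farthest from the white handle stands next to the grey one. Each must stand upright on the floor of its own compartment, let go and at rest.

Things in the scene. Friction and masses are not known exactly. Their poses are not given: they have to be found in the camera images.
- white_tray: Source tray, white plastic, fixed; 308 mm long (y), 80 wide (x), rim and partitions 16 high and 4 thick. White loop handle sticks out 34 mm at the +y end (robot's left). Four compartments 72 x 72 mm inside, centres y = 114, 38, -38, -114 mm (handle end first), x = 0, floor 4 mm above the origin, a black rubber mat in each. Origin: centre of underside.
- steel_tray: Destination tray, grey-painted steel, fixed, empty, no mats; dark loop handle at the +y end (robot's left). Sizes as the white tray: compartments 72 x 72 mm inside, centres y = 114, 38, -38, -114 mm (handle end first), x = 0, floor 4 mm above the origin, rim 16 mm. Either tray may be the nearer; both lie roughly left-right. Origin: centre of underside.
- bottle: Reagent bottle, white plastic with a green screw cap, the largest of the four: body 55 mm in diameter, round, straight up to 75 mm, 121 mm tall in all, cap 35 mm in diameter and 20 mm high; 0.2 kg. Stands upright on a mat in the white tray at the start, in any of the four compartments. Loose; origin: centre of its underside, z up.
- dropper: Small round white bottle with a white cap: body 27 mm in diameter, straight up to about 48 mm, cap 21 mm in diameter from 58 mm to the top at 72 mm; 0.03 kg. Stands upright on a mat in the white tray at the start, in any of the four compartments. Loose; origin: centre of its underside, z up.
- canister: Plain round aluminium canister: 42 mm in diameter, its lid (the top 18 mm) 44 mm, 70 mm tall, flat top; lid and body are one piece; 0.12 kg. Stands upright on a mat in the white tray at the start, in any of the four compartments. Loose; origin: centre of its underside, z up.
- flask: Square amber glass bottle 38 x 38 mm, 66 mm high to the shoulder, with a round black ribbed cap 29 mm in diameter from 73 to 91 mm, 91 mm tall in all; 0.1 kg. Its x and y axes are square to its sides. Stands upright on a mat in the white tray at the start, in any of the four compartments. Loose; origin: centre of its underside, z up.
- mat_bottle: Black rubber mat, 60 x 60 x 2 mm, fixed in the white tray: the one on which the white bottle stands at the start, so it keeps marking that compartment. All four mats look alike. Origin: centre of its underside.
- mat_dropper: Black rubber mat, 60 x 60 x 2 mm, fixed in the white tray: the one on which the small dropper bottle stands at the start, so it keeps marking that compartment. All four mats look alike. Origin: centre of its underside.
- mat_canister: Black rubber mat, 60 x 60 x 2 mm, fixed in the white tray: the one on which the canister stands at the start, so it keeps marking that compartment. All four mats look alike. Origin: centre of its underside.
- mat_flask: Black rubber mat, 60 x 60 x 2 mm, fixed in the white tray: the one on which the square flask stands at the start, so it keeps marking that compartment. All four mats look alike. Origin: centre of its underside.

How it is judged:
By the outcome, as a careful person would: the job done as asked, in the order asked, and still so for the second after the job is handed in, with the robot touching nothing.
It also fails if it takes over 112 s, if anything falls off the work surface, if the arm or the gripper's body presses on something with over 40 N, if the wrist force passes 120 N, or if a joint passes its speed limit or range.

## Working session

There is one attempt and no reset: what is moved stays moved. The work goes in short steps, Python scripts to look and compute and a tool call to move; the robot and the scene stay as the last step left them, time stands still between calls to the robot, and variables do not carry over. Pictures are saved under pics/ and viewed, at most 14 in all, crops included, and the job is handed in when it is done.

Besides the shell and the picture viewer there is one more tool, called after "Request:" as name(argument=value, ...) on one line, values as JSON. apply_moves: Moves the arm, as the interface text tells. Its arguments: {"type":"object","properties":{"series":{"type":"array"},"newtons":{"type":"number"}},"required":["series"]}

```bash
mkdir -p pics
cat > h.py <<'E'
import numpy as np, cv2
from rig import bot
def ray(cam,uv):
    P=bot.camera_params(cam);K=np.array(P["K"]);T=np.array(P["world_from_camera"])
    x=(uv[0]-K[0,2])/K[0,0];y=(uv[1]-K[1,2])/K[1,1]
    if cam=="wrist":
        r=np.hypot(x,y);d=np.array([x/r*np.sin(r),y/r*np.sin(r),np.cos(r)]) if r>0 else np.array([0,0,1.])
    else: d=np.array([x,y,1.])
    return T[:3,3],T[:3,:3]@d
def at(cam,uv,z):
    o,d=ray(cam,uv);return o+d*(z-o[2])/d[2]
def proj(cam,p):
    P=bot.camera_params(cam);K=np.array(P["K"]);T=np.linalg.inv(np.array(P["world_from_camera"]))
    c=T[:3,:3]@p+T[:3,3]
    if cam=="wrist":
        r=np.hypot(c[0],c[1]);th=np.arctan2(r,c[2]);u=c[:2]/r*th
    else:u=c[:2]/c[2]
    return np.array([K[0,0]*u[0]+K[0,2],K[1,1]*u[1]+K[1,2]])
def snap(cam,n):
    im=bot.snapshot(cam);cv2.imwrite(f"pics/{n}.png",cv2.cvtColor(im,cv2.COLOR_RGB2BGR));return im
E
python3 - <<'E'
from h import *
np.set_printoptions(precision=4,suppress=True)
a=snap("top","top1");b=snap("side","side1")
cv2.imwrite("pics/both.png",cv2.resize(cv2.cvtColor(np.hstack([a,b]),cv2.COLOR_RGB2BGR),(800,300)))
for n in ["white_tray","steel_tray","bottle","dropper","canister","flask"]:
    for cam in ["top","side"]:
        l=bot.landmark_of(cam,n)[:2]
        for d in l: print(n,cam,round(d["confidence"],2),np.round(d["pixel"],1),at(cam,d["pixel"],0.006 if "tray" not in n else 0)[:2])
for c in("top","side"):print(bot.camera_params(c)["world_from_camera"])
print(bot.sense(),bot.tcp_to_tips)
E
```

```text
white_tray top 0.78 [252.4 140.8] [ 0.6483 -0.0263]
white_tray side 0.73 [316.  196.7] [ 0.6631 -0.0189]
steel_tray top 0.7 [308.5 140.4] [ 0.6482 -0.139 ]
steel_tray top 0.57 [277.8 239.5] [ 0.4511 -0.0737]
steel_tray side 0.79 [233.4 254.4] [ 0.4482 -0.076 ]
steel_tray side 0.38 [277.8 168.9] [0.6456 0.0956]
bottle top 0.67 [275.8 143.8] [ 0.6407 -0.0726]
bottle side 0.74 [322.2 212.9] [ 0.6408 -0.0689]
dropper top 0.61 [309.9 144.1] [ 0.6395 -0.1407]
dropper side 0.64 [346.1 237.8] [ 0.6387 -0.143 ]
dropper side 0.63 [313.1 198.9] [ 0.6495 -0.0272]
canister top 0.82 [199.7 144.2] [0.6411 0.0786]
canister side 0.94 [278.9 168. ] [0.6448 0.0904]
flask top 0.68 [233.9 141.2] [0.6466 0.0107]
flask side 0.98 [302.2 188.4] [0.6492 0.01  ]
[[-0.0122 -0.9952  0.097   0.4618]
 [-0.9997  0.0102 -0.0204 -0.0006]
 [ 0.0193 -0.0972 -0.9951  0.9481]
 [ 0.      0.      0.      1.    ]]
[[ 0.8634 -0.3046  0.4023  0.1986]
 [-0.5041 -0.5548  0.6618 -0.5649]
 [ 0.0216 -0.7742 -0.6325  0.5902]
 [ 0.      0.      0.      1.    ]]
{'t': 0.7, 'q': array([ 1.1669,  0.0871,  1.3707,  0.    ,  1.6836, -0.1031]), 'dq': array([ 0.0008,  0.    ,  0.0015, -0.0003,  0.001 ,  0.0009]), 'effort': array([ -0.0011, -35.1573, -31.3387,  -0.0001,  -0.0001,  -0.    ]), 'position': array([0.1629, 0.5253, 0.2484]), 'ee_rot': array([0.    , 0.1498, 0.9887, 0.0001]), 'contact_force': array([-0.0858, -0.0361, -0.0336]), 'ft_torque': array([ 0.0326, -0.0064,  0.0194]), 'finger_force': 0.0, 'finger_gap': 1.0061755890129451} 0.017
```

View pics/top1.png

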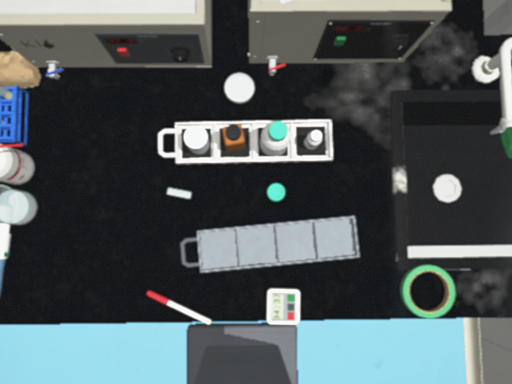

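```bash
cat >> h.py <<'E'
from scipy.optimize import minimize
def circ(r,z):
    a=np.linspace(0,2*np.pi,24,endpoint=False);return np.c_[r*np.cos(a),r*np.sin(a),0*a+z]
def box(lx,ly,z0,z1):return np.array([[sx*lx/2,sy*ly/2,z] for sx in(-1,1) for sy in(-1,1) for z in(z0,z1)])
M={"bottle":[np.r_[circ(.0275,0),circ(.0275,.075)],np.r_[circ(.0275,.075),circ(.0175,.101)],np.r_[circ(.0175,.101),circ(.0175,.121)]],
"dropper":[np.r_[circ(.0135,0),circ(.0135,.048)],np.r_[circ(.0135,.048),circ(.0105,.058)],np.r_[circ(.0105,.058),circ(.0105,.072)]],
"canister":[np.r_[circ(.021,0),circ(.021,.07),circ(.022,.052),circ(.022,.07)]],
"flask":[box(.038,.038,0,.066),np.r_[circ(.0145,.066),circ(.0145,.091)]],
"white_tray":[box(.08,.308,0,.016)],"steel_tray":[box(.08,.308,0,.016)]}
def render(cam,n,x,y,z,yaw):
    S=4;im=np.zeros((384*S,512*S),np.uint8);c,s=np.cos(yaw),np.sin(yaw)
    for p in M[n]:
        w=p@np.array([[c,s,0],[-s,c,0],[0,0,1]])+[x,y,z]
        u=np.array([proj(cam,q) for q in w])
        cv2.fillConvexPoly(im,cv2.convexHull(np.round((u+.5)*S).astype(np.int32)),1)
    return cv2.resize(im.astype(np.float32),(512,384),interpolation=cv2.INTER_AREA)
def fit(cam,n,x0,z,mask,yawfree=False,st=.008):
    m=mask.astype(np.float32)
    f=lambda v:-(lambda r:np.minimum(r,m).sum()/np.maximum(r,m).sum())(render(cam,n,v[0],v[1],z,v[2] if yawfree else (x0[2] if len(x0)>2 else 0)))
    x0=np.array(x0[:3] if yawfree else x0[:2],float);k=len(x0)
    sim=np.r_[[x0],[x0+np.eye(k)[i]*(st if i<2 else .1) for i in range(k)]]
    r=minimize(f,x0,method="Nelder-Mead",options=dict(initial_simplex=sim,xatol=2e-4,fatol=1e-4,maxfev=150));return np.round(r.x,4),round(-r.fun,3)
_P={}
_cp=bot.camera_params
E
python3 - <<'E'
from h import *
import h
g0=dict(white_tray=(.648,-.03,0),steel_tray=(.45,-.075,.05),bottle=(.64,-.07),dropper=(.64,-.142),canister=(.642,.084),flask=(.647,.01))
bot.snapshot("top");bot.snapshot("side")
vis=[cv2.imread("pics/top1.png"),cv2.imread("pics/side1.png")]
P={c:bot.camera_params(c) for c in("top","side")}
class B: camera_params=staticmethod(lambda c:P[c])
for n,g in g0.items():
  for i,cam in enumerate(("top","side")):
    if "tray" in n and cam=="side" and n[0]=="w":continue
    t=bot.trace(cam,n)
    if not t: print(n,cam,"none");continue
    m=t[0]["mask"].astype(np.uint8)
    if "tray" in n: m=cv2.morphologyEx(m,cv2.MORPH_CLOSE,np.ones((25,25)));m=cv2.morphologyEx(m,cv2.MORPH_OPEN,np.ones((13,13)))
    h.bot=B
    r=fit(cam,n,g,0 if "tray" in n else .006,m,"tray" in n);print(n,cam,round(t[0]["confidence"],2),*r)
    R=render(cam,n,r[0][0],r[0][1],0 if "tray" in n else .006,r[0][2] if len(r[0])>2 else 0)
    cs,_=cv2.findContours((R>.5).astype(np.uint8),0,1);cv2.drawContours(vis[i],cs,-1,(0,0,255),1)
    h.bot=bot
a=cv2.resize(vis[0][90:300,140:400],(520,420));b=vis[1]
b=cv2.resize(b,(560,420))
c=np.hstack([a,b]);cv2.imwrite("pics/fit.png",cv2.resize(c,(800,int(420*800/c.shape[1]))))
E
```

```text
white_tray top 0.61 [ 0.6414  0.0219 -0.1339] 0.096
steel_tray top 0.96 [ 0.4442 -0.0688  0.0858] 0.913
steel_tray side 0.63 [ 0.443  -0.0687  0.0783] 0.936
bottle top 0.92 [ 0.6429 -0.0667] 0.943
bottle side 0.95 [ 0.6437 -0.0627] 0.948
dropper top 0.73 [ 0.6441 -0.1419] 0.904
dropper side 0.94 [ 0.6427 -0.139 ] 0.932
canister top 0.58 [0.6429 0.0815] 0.953
canister side 0.92 [0.6417 0.0824] 0.942
flask top 0.84 [0.6468 0.0122] 0.858
flask side 0.98 [0.6457 0.0126] 0.812
```

View pics/fit.png

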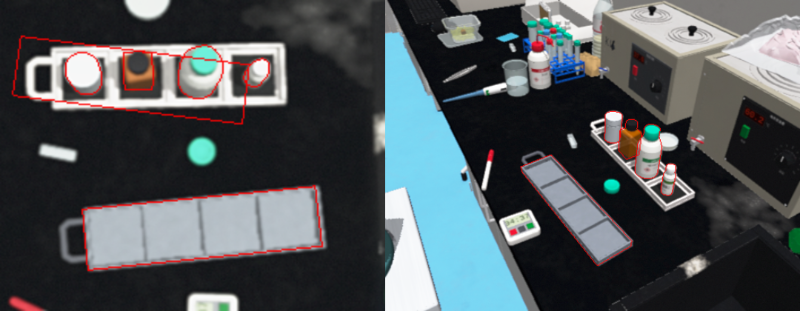

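View pics/side1.png

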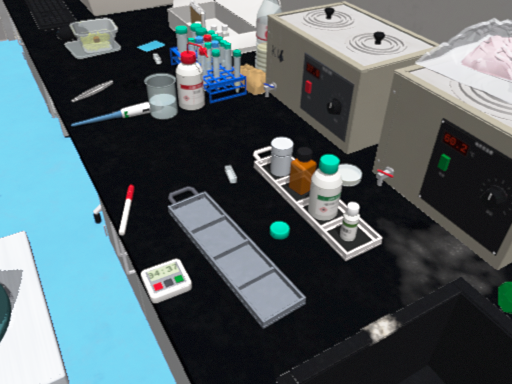

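Request:
apply_moves(series=[[[-208,-138,0],0.7,0],[[-208,-138,0],0.7,0],[[-208,-138,0],0.7,0],[[-208,-138,0],0.7,0],[[-208,-138,0],0.7,0]], newtons=30)

```text
t: 1.85
position: [0.3216, 0.3303, 0.2486]
ee_rot: [0.0, 0.482, 0.876, 0.0]
contact_force: [1.0, 0.8, -0.0]
finger_gap: 1.001
finger_force: 0.0
```

Request:
apply_moves(series=[[[-240,28,0],0.563,0],[[-240,28,0],0.563,0],[[-240,28,0],0.563,0],[[-240,28,0],0.563,0],[[-240,28,0],0.563,0]])

```text
t: 2.35
position: [0.4751, 0.1426, 0.2485]
ee_rot: [0.0, 0.706, 0.708, 0.0]
contact_force: [0.6, 0.8, 0.6]
finger_gap: 1.003
finger_force: 0.0
```

Request:
apply_moves(series=[[[-185,150,0],0,0],[[-185,150,0],0,0],[[-185,150,0],0,0],[[-185,150,0],0,0],[[-185,150,0],0,0]])

```text
t: 2.85
position: [0.6265, -0.0417, 0.2479]
ee_rot: [0.0, 0.705, 0.709, -0.0]
contact_force: [0.0, 0.1, -0.4]
finger_gap: 1.004
finger_force: 0.0
```

```bash
cat > w.py <<'E'
from h import *
import h,sys
# usage: w.py picname obj:x:y[:yaw] ...  z fixed .006 (objects) / .004 if suffix s
P={"wrist":bot.camera_params("wrist")};im=snap("wrist",sys.argv[1]);vis=cv2.imread(f"pics/{sys.argv[1]}.png")
class B: camera_params=staticmethod(lambda c:P[c])
for a in sys.argv[2:]:
    f=a.split(":");n=f[0];t=bot.trace("wrist",n)
    if not t: print(n,"none");continue
    m=t[0]["mask"].astype(np.uint8)
    z=0 if "tray" in n else .006
    if "tray" in n:m=cv2.morphologyEx(m,cv2.MORPH_OPEN,np.ones((9,9)))
    h.bot=B;r=fit("wrist",n,[float(v) for v in f[1:]],z,m,len(f)>3);h.bot=bot
    print(n,round(t[0]["confidence"],2),*r)
    h.bot=B;R=render("wrist",n,r[0][0],r[0][1],z,r[0][2] if len(r[0])>2 else 0);h.bot=bot
    cs,_=cv2.findContours((R>.5).astype(np.uint8),0,1);cv2.drawContours(vis,cs,-1,(0,0,255),1)
cv2.imwrite(f"pics/{sys.argv[1]}f.png",vis);print(bot.sense()["position"],bot.sense()["t"])
E
python3 w.py w1 bottle:.643:-.065 dropper:.6435:-.1405 canister:.642:.082 flask:.646:.0124:0 flask:.646:.0124:.3
```

```text
bottle 0.62 [ 0.6417 -0.066 ] 0.963
dropper 0.87 [ 0.6425 -0.1423] 0.801
canister 0.68 [0.6413 0.0806] 0.945
flask 0.63 [0.6462 0.0124 0.2039] 0.943
flask 0.63 [0.6462 0.0122 0.1888] 0.943
[ 0.62467384 -0.03807443  0.24851284] 3.15
```

View pics/w1f.png

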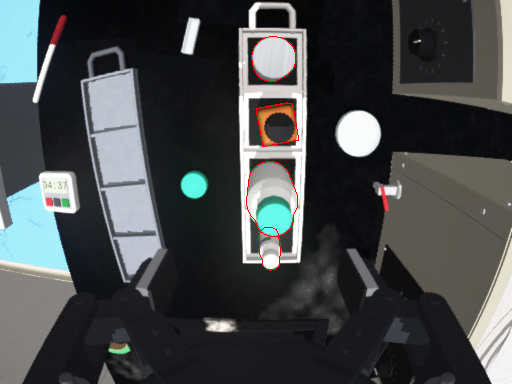

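Request:
apply_moves(series=[[[-28,17,20],0,0],[[-28,17,70],0,0],[[-28,17,120],0,0],[[-28,17,155],0,0],[[-28,17,173],0,0]], newtons=40)

```text
t: 3.65
position: [0.6396, -0.0646, 0.0719]
ee_rot: [-0.003, 0.704, 0.71, -0.001]
contact_force: [-7.7, 4.5, 38.0]
finger_gap: 1.001
finger_force: 0.0
```

Request:
apply_moves(series=[[[0,0,0],0,0.5],[[0,0,0],0,1],[[0,0,0],0,1],[[0,0,0],0,1],[[0,0,0],0,1]])

```text
t: 4.15
position: [0.6428, -0.0663, 0.0767]
ee_rot: [0.0, 0.704, 0.71, 0.001]
contact_force: [-0.8, 1.9, 3.8]
finger_gap: 0.618
finger_force: 42.7
```

Request:
apply_moves(series=[[[0,0,-25],0,1],[[0,0,-60],0,1],[[5,-30,-75],0,1],[[14,-75,-75],0,1],[[22,-125,-75],0,1]])

```text
t: 4.65
position: [0.5169, -0.0459, 0.1504]
ee_rot: [0.0, 0.705, 0.71, 0.0]
contact_force: [-0.0, 0.6, -1.4]
finger_gap: 0.626
finger_force: 43.0
```

Request:
apply_moves(series=[[[10,-50,0],0,1],[[13,-72,0],0,1],[[13,-77,0],0,1],[[13,-77,0],0,1],[[13,-77,20],0,1]])

```text
t: 5.15
position: [0.4442, -0.0342, 0.1333]
ee_rot: [0.004, 0.705, 0.709, 0.002]
contact_force: [-0.5, 0.4, -2.7]
finger_gap: 0.624
finger_force: 43.2
```

```bash
python3 w.py w2 bottle:.4405:-.0309 steel_tray:.4436:-.0688:.082
```

```text
bottle 0.69 [ 0.4434 -0.054 ] 0.615
steel_tray 0.74 [ 0.442  -0.0694  0.0752] 0.479
[ 0.44077963 -0.03351407  0.12903101] 5.3
```

View pics/w2f.png

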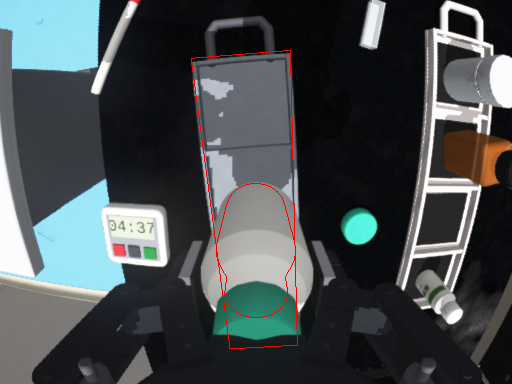

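Request:
apply_moves(series=[[[2,0,20],0,1],[[2,0,40],0,1],[[2,0,50],0,1],[[2,0,55],0,1],[[2,0,57],0,1]])

```text
t: 5.8
position: [0.4411, -0.0314, 0.0745]
ee_rot: [-0.0, 0.705, 0.71, -0.0]
contact_force: [-4.6, 0.3, 10.6]
finger_gap: 0.621
finger_force: 44.3
```

Request:
apply_moves(series=[[[0,0,0],0,1],[[0,0,0],0,1],[[0,0,0],0,0.3],[[0,0,0],0,0],[[0,0,0],0,0]])

```text
t: 6.3
position: [0.441, -0.0315, 0.0735]
ee_rot: [0.0, 0.705, 0.71, 0.0]
contact_force: [-0.4, 0.1, 0.0]
finger_gap: 0.995
finger_force: 0.0
```

Request:
apply_moves(series=[[[0,0,-25],0,0],[[0,0,-70],0,0],[[0,0,-105],0,0],[[-12,22,-110],0,0],[[-35,65,-110],0,0]])

```text
t: 6.8
position: [0.5068, -0.0655, 0.1869]
ee_rot: [0.002, 0.704, 0.71, 0.002]
contact_force: [0.5, 0.3, 0.3]
finger_gap: 0.997
finger_force: 0.0
```

Request:
apply_moves(series=[[[-22,42,0],0,0],[[-44,84,0],0,0],[[-64,122,0],0,0],[[-72,135,0],0,0],[[-74,137,0],0,0]])

```text
t: 7.3
position: [0.6447, -0.1402, 0.1817]
ee_rot: [-0.001, 0.705, 0.709, -0.0]
contact_force: [-0.2, 0.2, 0.1]
finger_gap: 0.995
finger_force: 0.0
```

```bash
python3 w.py w3 dropper:.643:-.141 bottle:.4405:-.031
```

```text
dropper 0.82 [ 0.6425 -0.1407] 0.944
bottle 0.55 [ 0.4411 -0.0336] 0.973
[ 0.64284656 -0.13859044  0.18313053] 7.45
```

View pics/w3f.png

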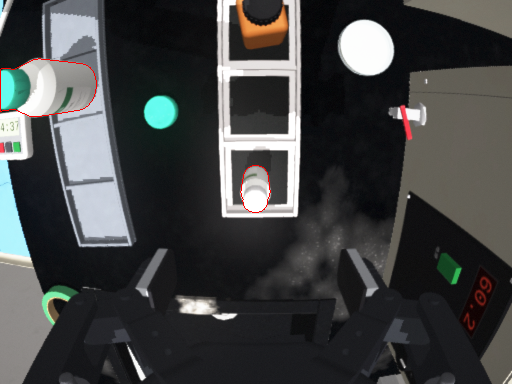

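Request:
apply_moves(series=[[[-2,0,35],0,0],[[-2,0,80],0,0],[[-2,0,115],0,0],[[-2,0,132],0,0],[[-2,0,139],0,0]], newtons=25)

```text
t: 7.95
position: [0.6409, -0.1396, 0.0418]
ee_rot: [-0.002, 0.704, 0.71, -0.001]
contact_force: [0.5, -0.6, 0.3]
finger_gap: 1.001
finger_force: 0.0
```

Request:
apply_moves(series=[[[0,0,0],0,0.4],[[0,0,0],0,1],[[0,0,0],0,1],[[0,0,0],0,1],[[0,0,0],0,1]])

```text
t: 8.45
position: [0.6443, -0.1413, 0.0462]
ee_rot: [0.001, 0.705, 0.71, 0.001]
contact_force: [-1.0, 0.5, 3.6]
finger_gap: 0.303
finger_force: 26.4
```

Request:
apply_moves(series=[[[0,0,-30],0,1],[[0,0,-75],0,1],[[0,0,-115],0,1],[[15,-17,-138],0,1],[[50,-55,-140],0,1]])

```text
t: 8.95
position: [0.5926, -0.0946, 0.1896]
ee_rot: [0.005, 0.706, 0.709, 0.003]
contact_force: [0.3, 1.6, -0.4]
finger_gap: 0.302
finger_force: 26.0
```

Request:
apply_moves(series=[[[33,-37,0],0,1],[[66,-74,0],0,1],[[99,-111,0],0,1],[[125,-142,0],0,1],[[136,-154,0],0,1]])

```text
t: 9.45
position: [0.4319, 0.0442, 0.1845]
ee_rot: [-0.0, 0.704, 0.71, 0.0]
contact_force: [1.2, -0.6, 0.2]
finger_gap: 0.303
finger_force: 26.0
```

```bash
python3 w.py w4 steel_tray:.4436:-.0688:.082 canister:.641:.081 flask:.646:.0122:.195
```

```text
steel_tray 0.81 [ 0.4438 -0.0714  0.0834] 0.464
canister 0.56 [0.6404 0.0818] 0.93
flask 0.58 [ 0.6447  0.0136 -0.1169] 0.904
[0.43534381 0.04197143 0.18472094] 9.65
```

View pics/w4f.png

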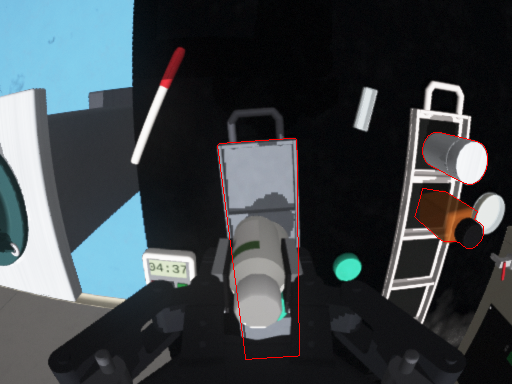

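Request:
apply_moves(series=[[[2,-1,30],0,1],[[2,-1,75],0,1],[[2,-1,115],0,1],[[2,-1,135],0,1],[[2,-1,142],0,1]])

```text
t: 10.15
position: [0.4324, 0.0432, 0.0426]
ee_rot: [-0.003, 0.705, 0.709, -0.003]
contact_force: [-17.2, -0.9, 42.4]
finger_gap: 0.298
finger_force: 31.7
```

Request:
apply_moves(series=[[[0,0,0],0,1],[[0,0,0],0,1],[[0,0,0],0,0.5],[[0,0,0],0,0],[[0,0,0],0,0]])

```text
t: 10.65
position: [0.4337, 0.0442, 0.042]
ee_rot: [0.0, 0.705, 0.709, 0.0]
contact_force: [0.1, -0.2, -0.7]
finger_gap: 0.804
finger_force: 0.0
```

Request:
apply_moves(series=[[[0,0,-30],0,0],[[0,0,-75],0,0],[[0,0,-120],0,0],[[-4,22,-140],0,0],[[-10,65,-140],0,0]], newtons=35)

```text
t: 11.15
position: [0.5005, 0.0351, 0.188]
ee_rot: [0.004, 0.704, 0.71, 0.004]
contact_force: [1.1, 0.1, 0.6]
finger_gap: 1.004
finger_force: 0.0
```

Request:
apply_moves(series=[[[-7,45,0],-0.05,0],[[-14,90,0],-0.15,0],[[-20,130,0],-0.19,0],[[-22,144,0],-0.19,0],[[-22,147,0],-0.19,0]])

```text
t: 11.65
position: [0.647, 0.0134, 0.1806]
ee_rot: [-0.001, 0.634, 0.773, -0.0]
contact_force: [-0.9, -0.3, 0.1]
finger_gap: 0.998
finger_force: 0.0
```

```bash
python3 w.py w5 flask:.6455:.0125:.195 flask:.6455:.0125:-.1 dropper:.434:.044 canister:.641:.081
```

```text
flask 0.58 [0.6462 0.0128 0.2335] 0.894
flask 0.58 [0.6465 0.0125 0.1304] 0.896
dropper 0.79 [0.4349 0.0429] 0.919
canister 0.83 [0.6421 0.0815] 0.952
[0.64472243 0.01418553 0.18261445] 11.9
```

View pics/w5f.png

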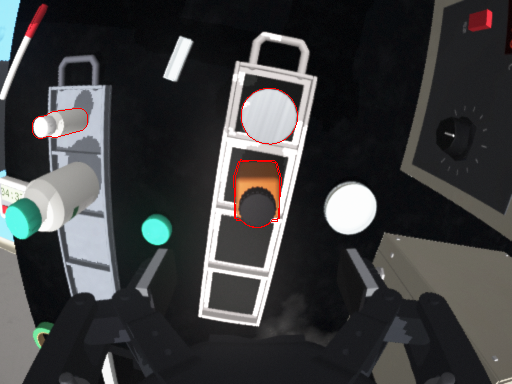

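Request:
apply_moves(series=[[[-2,1,35],0,0],[[-2,1,75],0,0],[[-2,1,105],0,0],[[-2,1,121],0,0],[[-2,1,128],0,0]])

```text
t: 12.4
position: [0.6455, 0.0124, 0.0527]
ee_rot: [-0.001, 0.634, 0.773, -0.001]
contact_force: [-0.4, 0.0, 0.3]
finger_gap: 1.0
finger_force: 0.0
```

Request:
apply_moves(series=[[[0,0,0],0,0.4],[[0,0,0],0,1],[[0,0,0],0,1],[[0,0,0],0,1],[[0,0,0],0,1]])

```text
t: 12.9
position: [0.6484, 0.012, 0.0566]
ee_rot: [0.002, 0.634, 0.773, 0.001]
contact_force: [-0.4, -0.1, 6.3]
finger_gap: 0.441
finger_force: 36.7
```

Request:
apply_moves(series=[[[0,0,-30],0,1],[[0,0,-75],0,1],[[0,0,-115],0,1],[[-7,-20,-138],0,1],[[-22,-60,-140],0,1]])

```text
t: 13.4
position: [0.5953, -0.0206, 0.1991]
ee_rot: [0.004, 0.633, 0.774, 0.003]
contact_force: [0.3, -1.7, -0.0]
finger_gap: 0.445
finger_force: 36.1
```

Request:
apply_moves(series=[[[-16,-45,0],0,1],[[-32,-90,0],0.05,1],[[-47,-132,0],0.114,1],[[-55,-154,0],0.114,1],[[-57,-160,0],0.114,1]])

```text
t: 13.9
position: [0.4446, -0.1093, 0.1941]
ee_rot: [-0.0, 0.678, 0.735, -0.0]
contact_force: [-0.1, 0.2, -1.4]
finger_gap: 0.441
finger_force: 36.0
```

```bash
python3 w.py w6 bottle:.441:-.0325; python3 -c "
from rig import bot;print(bot.sense()['position'],bot.sense()['ee_rot'],bot.sense()['finger_gap'])"
```

```text
bottle 0.72 [ 0.4412 -0.0334] 0.966
[ 0.44638295 -0.10863591  0.19430151] 14.0
[ 0.44638295 -0.10863591  0.19430151] [1.83488231e-04 6.77629104e-01 7.35403732e-01 3.37593981e-04] 0.4387237240641176
```

Request:
apply_moves(series=[[[0,0,35],0,1],[[0,0,80],0,1],[[0,0,115],0,1],[[0,0,128],0,1],[[0,0,133],0,1]])

```text
t: 14.5
position: [0.4465, -0.1075, 0.0596]
ee_rot: [-0.002, 0.677, 0.736, -0.0]
contact_force: [-0.3, -0.3, -0.5]
finger_gap: 0.439
finger_force: 36.0
```

Request:
apply_moves(series=[[[0,0,3],0,1],[[0,0,6],0,1],[[0,0,9],0,1],[[0,0,9],0,1],[[0,0,9],0,0.5]])

```text
t: 15.0
position: [0.4478, -0.1088, 0.0536]
ee_rot: [0.001, 0.677, 0.736, 0.001]
contact_force: [0.3, -0.6, 0.6]
finger_gap: 0.498
finger_force: 0.0
```

Request:
apply_moves(series=[[[0,0,0],0,0],[[0,0,0],0,0],[[0,0,0],0,0],[[0,0,-30],0,0],[[0,0,-70],0,0]])

```text
t: 15.5
position: [0.4446, -0.1076, 0.1202]
ee_rot: [-0.003, 0.677, 0.736, -0.001]
contact_force: [0.1, -0.3, -0.6]
finger_gap: 1.0
finger_force: 0.0
```

Request:
apply_moves(series=[[[0,0,-45],0,0],[[0,0,-75],0,0],[[15,18,-80],0,0],[[45,54,-80],0,0],[[75,91,-80],0,0]])

```text
t: 16.0
position: [0.5322, -0.0257, 0.2032]
ee_rot: [0.001, 0.678, 0.735, 0.0]
contact_force: [0.6, -0.2, 1.0]
finger_gap: 1.0
finger_force: 0.0
```

Request:
apply_moves(series=[[[30,36,0],0,0],[[60,72,0],0,0],[[86,104,0],0,0],[[96,116,0],0,0],[[98,119,0],0,0]])

```text
t: 16.5
position: [0.6424, 0.0832, 0.2009]
ee_rot: [-0.001, 0.676, 0.737, -0.0]
contact_force: [-0.4, -0.9, -0.3]
finger_gap: 1.002
finger_force: 0.0
```

```bash
python3 w.py w7 canister:.6415:.0815 flask:.4465:-.1085:.082 dropper:.4349:.043 bottle:.441:-.033
```

```text
canister 0.66 [0.6417 0.0821] 0.938
flask 0.89 [ 0.4456 -0.1002 -0.6645] 0.245
dropper 0.88 [0.4366 0.0443] 0.889
bottle 0.8 [ 0.4417 -0.0328] 0.901
[0.64105288 0.08032228 0.20252805] 16.75
```

View pics/w7f.png

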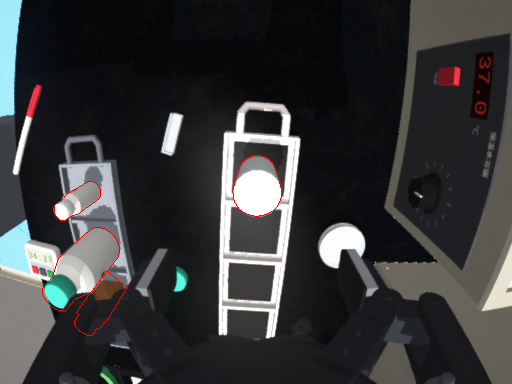

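Request:
apply_moves(series=[[[2,1,40],0,0],[[2,1,85],0,0],[[2,1,118],0,0],[[2,1,135],0,0],[[2,1,142],0,0]])

```text
t: 17.25
position: [0.6402, 0.0823, 0.0576]
ee_rot: [-0.002, 0.678, 0.735, -0.002]
contact_force: [-0.2, 1.1, -0.7]
finger_gap: 0.998
finger_force: 0.0
```

Request:
apply_moves(series=[[[0,0,0],0,0.4],[[0,0,0],0,1],[[0,0,0],0,1],[[0,0,0],0,1],[[0,0,0],0,1]])

```text
t: 17.75
position: [0.6437, 0.0834, 0.0628]
ee_rot: [0.001, 0.677, 0.736, 0.001]
contact_force: [-0.7, -0.6, 5.8]
finger_gap: 0.504
finger_force: 35.5
```

Request:
apply_moves(series=[[[0,0,-30],0,1],[[0,0,-75],0,1],[[0,0,-115],0,1],[[-15,-12,-130],0,1],[[-45,-38,-130],0,1]])

```text
t: 18.25
position: [0.6109, 0.0368, 0.1946]
ee_rot: [0.003, 0.676, 0.737, 0.003]
contact_force: [0.1, -0.6, -1.2]
finger_gap: 0.503
finger_force: 36.1
```

Request:
apply_moves(series=[[[-35,-30,0],0,1],[[-70,-60,0],0,1],[[-105,-90,0],0,1],[[-140,-120,0],0,1],[[-170,-145,0],0,1]])

```text
t: 18.75
position: [0.4762, -0.1473, 0.19]
ee_rot: [0.0, 0.677, 0.736, -0.0]
contact_force: [1.2, -0.5, -1.9]
finger_gap: 0.507
finger_force: 36.1
```

Request:
apply_moves(series=[[[-24,-20,0],0,1],[[-33,-27,0],0,1],[[-33,-27,0],0,1],[[-33,-27,0],0,1]])

```text
t: 19.15
position: [0.4543, -0.1804, 0.1902]
ee_rot: [-0.0, 0.677, 0.736, 0.001]
contact_force: [0.0, -0.3, -1.2]
finger_gap: 0.503
finger_force: 36.1
```

```bash
python3 w.py w8 flask:.4465:-.1085:.082 steel_tray:.4436:-.07:.082
```

```text
flask 0.83 [ 0.4475 -0.1091  0.0792] 0.885
steel_tray 0.7 [ 0.4436 -0.07    0.082 ] 0.0
[ 0.45446671 -0.18000411  0.19009001] 19.3
```

View pics/w8f.png

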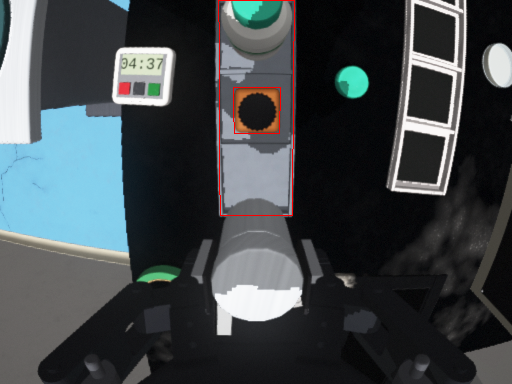

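Request:
apply_moves(series=[[[-3,-1,35],0,1],[[-3,-1,80],0,1],[[-3,-1,108],0,1],[[-3,-1,119],0,1],[[-3,-1,123],0,1]])

```text
t: 19.8
position: [0.4529, -0.1832, 0.0661]
ee_rot: [-0.001, 0.677, 0.736, -0.0]
contact_force: [-0.1, 0.0, -1.1]
finger_gap: 0.505
finger_force: 36.2
```

Request:
apply_moves(series=[[[0,0,3],0,1],[[0,0,6],0,1],[[0,0,9],0,1],[[0,0,9],0,1],[[0,0,9],0,0.4]])

```text
t: 20.3
position: [0.4542, -0.1848, 0.06]
ee_rot: [0.002, 0.677, 0.736, 0.001]
contact_force: [0.1, -0.0, -0.3]
finger_gap: 0.599
finger_force: 0.0
```

Request:
apply_moves(series=[[[0,0,0],0,0],[[0,0,0],0,0],[[0,0,0],0,0],[[0,0,-30],0,0],[[0,0,-75],0,0]])

```text
t: 20.8
position: [0.4507, -0.1829, 0.1305]
ee_rot: [-0.004, 0.677, 0.736, -0.001]
contact_force: [0.8, -0.7, -0.1]
finger_gap: 1.001
finger_force: 0.0
```

Request:
apply_moves(series=[[[0,10,-40],0,0],[[0,40,-80],0,0],[[0,85,-100],0,0],[[0,125,-100],0,0],[[0,140,-100],0,0]])

```text
t: 21.3
position: [0.5957, -0.1721, 0.2336]
ee_rot: [0.001, 0.677, 0.736, 0.001]
contact_force: [-0.3, -0.1, -0.1]
finger_gap: 1.001
finger_force: 0.0
```

Run:
```python
from h import *
a=snap("top","top2");b=snap("side","side2")
c=np.hstack([cv2.resize(a[90:300,170:400],(438,400)),cv2.resize(b[170:330,150:400],(362,400))][:2])
cv2.imwrite("pics/end.png",cv2.cvtColor(c,cv2.COLOR_RGB2BGR))
for n in("dropper","bottle","flask","canister"):
    d=bot.landmark_of("side",n)[:1]
    for e in d: print(n,round(e["confidence"],2),at("side",e["pixel"],.004))
print(bot.sense()["t"],bot.sense()["position"],bot.sense()["contact_force"])
```

```text
dropper 0.88 [0.4302849  0.04387556 0.004     ]
bottle 0.72 [ 0.44142426 -0.03056609  0.004     ]
flask 0.94 [ 0.45306731 -0.1090136   0.004     ]
canister 0.86 [ 0.45191587 -0.18581879  0.004     ]
21.6 [ 0.59159282 -0.17266699  0.23305357] [ 1.35566204  0.24134239 -0.77408617]
```

View pics/end.png

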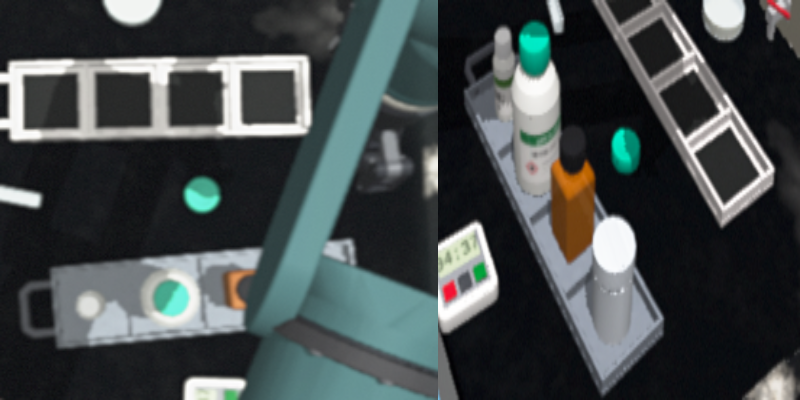

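The side view shows all four standing upright in the steel tray. From its handle, at about column 500, the order is dropper, bottle, flask, canister, and the gripper is well clear.

```bash
python3 -c "from rig import bot;print(bot.close_job())"
```

```text
the job is handed in; nothing more can be done
None
```

The four containers stand upright in the grey steel tray in reversed order, reading from its handle: dropper, bottle, flask, canister; the job was handed in at about 22 s, with the gripper clear.

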